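Close up the row of card games and lock the display stop

ROBOT

A 7-joint arm with a two-finger parallel gripper is mounted at the origin on the work surface. World frame = base frame: x ahead of the robot, y to its left, z up, the work surface at z = 0. Lengths are in m, angles in rad, forces in N, time in s.
With the tool pointing down it reaches from about 0.4 to 0.9 m from the base axis. Payload 5.6 kg.
Tool frame: the origin (TCP) lies midway between the tips of the shut fingers; the grasp point (between the pads) lies 19 mm behind it; z points along the fingers, y is the line along which they close (so a half turn about z gives the same grasp; the last joint's range is limited). The gripper opens to 92 mm and grips with 3 to 60 N. Pads are 20 mm wide; open, the fingers measure 128 mm over their backs; the gripper's body (75 mm by 189 mm) begins 69 mm behind the grasp point.
Start: joints at [-1.167, 0.468, -0.012, 1.603, 0.006, 1.071, -0.056], TCP at [0.281, 0.586, 0.215] pointing down, gripper open.
Joint ranges: [-2.53, 2.53], [-0.31, 2.02], [-1.57, 1.55], [0.28, 2.44], [-1.29, 4.43], [0.15, 1.84], [-2.92, 2.92]. Speed limits (rad/s): [2.57, 2.57, 3.14, 3.14, 3.14, 3.14, 3.14].

INTERFACE

Orientations are given as a 3x3 rotation matrix whose columns are the frame's x, y, z axes.
In Python, from station import env, effector, solver, viewer, workorder, search_frame, tip_of gives the robot as it stands. Calls block until the motion is done:
- env.reach(position, orientation): joint-space move of the TCP to a pose.
- env.movel(position, frame=None, rate=0.15): straight line of the TCP; frame=None keeps the orientation; rate is the mean speed in m/s.
- env.goto_joints(angles): joint-space move.
- effector.release() and effector.grasp(squeeze=None): open the fingers fully, or close them until they stop; squeeze is the grip in N (None keeps the last).
- env.pause(seconds).
- solver.inverse_kinematics(position, orientation): joint angles nearest the present ones, or None.
- env.sense(): the state.
- viewer.read_camera(name): name is "scene" or "side" or "wrist"; returns (picture, depth): 384x512x3 uint8, red, green, blue; 384x512 float32, m along the optical axis (not along the pixel's ray), 0 where there is no reading.
- viewer.camera_info(name): a dict with "intrinsics" (3x3 intrinsics, pixels), "eye" and "rotation" of the camera in the world; the wrist camera has in their place "T_tool_cam" (4x4, takes a point from camera to tool coordinates, whose origin is the TCP and whose axes are the flange's). Camera axes: x right, y up, looking along -z (the intrinsics and any distortion apply to the point x, -y, -z); pixel columns grow to the right and rows downward; lengths in m; the calibration is good to about 2 mm. A picture is of the moment at which its call begins: read the wrist's pose just before it. camera_info takes no time and is no camera call.
A pose or a line that the arm cannot do raises env.PlanningError and nothing moves.
- workorder.finish_job(): hands the job in; it is judged then, once.
Trained networks look in the newest picture that a camera, given by its name, has taken for a name from the list of things; names that differ only in an ending like _2 or _b are one class to them, and where a whole thing is asked for, a point or a joint stands for the part that bears it (a point fixed in the world has none). Each returns a list of dicts, best first, with "score" (0 to 1); they miss things now and then, are a little off and sometimes report something else, mostly with a low value. They report only what shows in the picture. A call takes as long as a camera call. They do not tell look-alikes from the thing itself.
- search_frame(camera, name): "at" ([x, y, z] in m, in world coordinates, good to about 4 mm: the middle of the surface that is visible of it).
- tip_of(camera, name): "at" ([x, y, z] in m, in world coordinates, good to about 4 mm: a listed point, or the origin of a listed thing).
The state is a dict: "t": time; "joint_positions": joint angles; "joint_velocities": joint speeds; "tau": joint torques, N m; "ee_pos": TCP position; "tcp_rot": TCP orientation; "wrist_force": force on the tool from outside, world axes, zero at the start; "moment": the same for the moment, N m; "gripper_width": finger opening in m; "grasp_force": force on a finger pad.
Only numpy, scipy, OpenCV 4.12 (cv2) and the standard library are available. Lean on these libraries where they do the work, as an engineer would, in place of code of your own. Each camera call takes 0.05 s, during which the arm holds its last target. There are 200 camera calls.

TASK

On the counter's display tray, push the sliding end stop up against the row of boxed card games until the whole row stands closed up, with no gaps, against the tray's fixed end panel; then turn the stop's loose wing nut clockwise (seen from above) with repeated strokes of a fingertip against its wings until it is finger-tight and turns no further, with the stop still against the row. Only touch and push: grip or lift nothing and do not force the wing nut, keep the games standing upright in the tray, and leave the other things on the counter where they are.

Things in the scene. Friction and masses are not known exactly. Their poses are not given: they have to be found in the camera images.
- tray: Grey sheet-steel display tray fixed on the counter, 120 (its x) by 360 mm (its y), floor top 5 mm above the counter, side rims 12 mm high. Origin: centre of its underside. +y is the sliding direction, roughly to the robot's left (turned up to 35 degrees), towards the fixed end panel, 76 mm high, inner face at y = +178 mm, where the games stand.
- stop (a joint): How far (m) the dark steel end stop has slid along the tray's +y: 0.118 when the four games are closed up (the boxes then stop it solidly), 0 to 0.06 at the start. It slides at about 4 N plus up to 7 N for the boxes and stays where it is left. While the wing nut is loose a finger force over 4 N towards -y slides it back; over the nut's last radian the clamp bites, and when tight it holds the stop against 30 N.
- stop_plate (a point): Middle of the back (-y side, away from the games) of the stop's upright plate, 57 mm above the counter, above the wing nut: a place to push towards +y. Moves with the stop, an L of 3 mm sheet: upright plate 90 mm wide, top 70 mm above the counter; foot 78 mm wide reaching 97 mm back from the plate's face, foot top 9 mm above the counter.
- clamp: Steel washer under the wing nut, 24 mm across, on a 10 mm stud (top 31 mm above the counter) on the stop's foot, 50 mm behind the back of the upright plate. Origin: on the wing nut's vertical axis, 8 to 10 mm above the counter. Only 19 mm is left between a lobe and the plate, so stroke on the sides away from the plate.
- wing_nut (a joint): Turn of the wing nut about its vertical axis (rad), growing clockwise seen from above: 6.283 is fully tight (wings square across the tray; slightly springy stop), 0.4 to 3.0 at the start. It turns at 0.03 N m (1.5 N at a lobe), rising to 0.06 N m over the last radian, stays where it is left, sinks 1.5 mm a turn. On the tray's -x side a clockwise stroke pushes the stop towards the games, on the +x side away.
- wing_tip (a point): Near the outer end of one lobe of the steel wing nut, 30 mm from its axis; the other is opposite. Two round upright lobes 22 mm in diameter, 5 mm thick, 62 mm over both tips, from 20 to 42 mm above the counter; hub 20 mm across. This point is 30 mm above the counter.
- game0: Boxed card game standing in the tray, 105 (its x, across the tray) by 24 (its y, along the tray) by 72 mm high, about 70 g. Origin: centre of its underside. One of four in loose order with gaps of some millimetres.
- game1: Boxed card game standing in the tray, 105 (its x, across the tray) by 28 (its y, along the tray) by 72 mm high, about 90 g. Origin: centre of its underside. One of four in loose order with gaps of some millimetres.
- game2: Boxed card game standing in the tray, 105 (its x, across the tray) by 32 (its y, along the tray) by 72 mm high, about 110 g. Origin: centre of its underside. One of four in loose order with gaps of some millimetres.
- game3: Boxed card game standing in the tray, 105 (its x, across the tray) by 36 (its y, along the tray) by 72 mm high, about 130 g. Origin: centre of its underside. One of four in loose order with gaps of some millimetres.
- miniature: Bystander: gaming figure 45 mm high on a 32 mm round base; origin at the centre of its underside.
- paint_pot_a: Bystander: paint pot 32 mm across, 39 mm high; origin at the centre of its underside.
- paint_pot_b: Bystander: paint pot 32 mm across, 39 mm high; origin at the centre of its underside.
- die: Bystander: 22 mm die; origin at the centre of its underside.
- marker: Bystander: marker pen lying on the counter, 125 mm long (its x), 14 mm thick; origin under its middle.
- carded_figure: Bystander: toy figure in a blister on a 190 by 130 mm card lying flat, 32 mm high; origin at the centre of its underside.
- flat_game: Bystander: boxed game lying flat, 150 by 150 by 40 mm; origin at the centre of its underside.
There are look-alikes about, which are no part of the job. What is shaped like the game0 but pink or purple is not meant.

How it is judged:
By the outcome, as a careful person would: the job done as asked, in the order asked, and still so for the second after the job is handed in, with the robot touching nothing.
It also fails if it takes over 64 s, if anything falls off the work surface, if the arm or the gripper's body presses on something with over 40 N, if the wrist force passes 120 N, or if a joint passes its speed limit or range.

## Working session

There is one attempt and no reset: what is moved stays moved. The work goes in short steps, each a Python script; the robot and the scene stay as the last script left them, time stands still between calls to the robot, and variables do not carry over. Pictures are saved under pics/ and viewed, at most 10 in all, crops included, and the job is handed in when it is done.

```bash
ls; mkdir -p pics; python3 - <<'E'
from station import *
import cv2, numpy as np
s=env.sense(); print(s['t'],s['ee_pos'],s['tcp_rot'],s['gripper_width'])
for c in ("scene","side"):
    p,d=viewer.read_camera(c); cv2.imwrite(f"pics/{c}0.png",p[:,:,::-1])
    for n in ("tray","stop_plate","clamp","wing_tip","game0","game1","game2","game3"):
        print(c,n,[(np.round(r['at'],3).tolist(),round(r['score'],2)) for r in tip_of(c,n)[:4]])
    i=viewer.camera_info(c); print(i)
E
```

```text
pics
0.0 [0.28066571 0.58565241 0.21366889] [[-9.01817849e-01  4.32115935e-01 -6.21949314e-04]
 [ 4.32116365e-01  9.01816475e-01 -1.57872088e-03]
 [-1.21306310e-04 -1.69247314e-03 -9.99998560e-01]] 0.09203486687575559
scene tray [([0.531, 0.081, 0.0], 0.83)]
scene stop_plate [([0.555, 0.053, 0.053], 0.91)]
scene clamp [([0.579, 0.009, 0.009], 0.42)]
scene wing_tip []
scene game0 [([0.635, 0.37, -0.003], 0.89), ([0.275, 0.4, -0.004], 0.78), ([0.505, 0.118, 0.004], 0.76), ([0.278, 0.227, 0.003], 0.76)]
scene game1 [([0.635, 0.37, -0.003], 0.89), ([0.275, 0.4, -0.004], 0.78), ([0.505, 0.118, 0.004], 0.76), ([0.278, 0.227, 0.003], 0.76)]
scene game2 [([0.635, 0.37, -0.003], 0.89), ([0.275, 0.4, -0.004], 0.78), ([0.505, 0.118, 0.004], 0.76), ([0.278, 0.227, 0.003], 0.76)]
scene game3 [([0.635, 0.37, -0.003], 0.89), ([0.275, 0.4, -0.004], 0.78), ([0.505, 0.118, 0.004], 0.76), ([0.278, 0.227, 0.003], 0.76)]
{'intrinsics': array([[354.60769515,   0.        , 257.34884667],
       [  0.        , 354.60769515, 194.73368465],
       [  0.        ,   0.        ,   1.        ]]), 'eye': array([ 1
[... 658 characters left out ...]
4, 0.008], 0.75), ([0.617, 0.176, -0.002], 0.75)]
side game2 [([0.45, 0.219, 0.003], 0.78), ([0.272, 0.394, 0.0], 0.78), ([0.473, 0.184, 0.008], 0.75), ([0.617, 0.176, -0.002], 0.75)]
side game3 [([0.45, 0.219, 0.003], 0.78), ([0.272, 0.394, 0.0], 0.78), ([0.473, 0.184, 0.008], 0.75), ([0.617, 0.176, -0.002], 0.75)]
{'intrinsics': array([[382.34836726,   0.        , 255.83282372],
       [  0.        , 382.34836726, 185.60455482],
       [  0.        ,   0.        ,   1.        ]]), 'eye': array([ 0.36962117, -0.85430962,  0.76082158]), 'rotation': array([[ 0.98392433,  0.10786511, -0.14233069],
       [-0.17853574,  0.61299925, -0.76964726],
       [ 0.00423052,  0.78268578,  0.62240266]])}
```

```bash
python3 - <<'E'
import cv2
a=cv2.imread("pics/scene0.png");b=cv2.imread("pics/side0.png")
cv2.imwrite("pics/both.png",cv2.resize(a,(768,576),interpolation=cv2.INTER_CUBIC));cv2.imwrite("pics/sideb.png",cv2.resize(b,(768,576),interpolation=cv2.INTER_CUBIC))
E
```

```text
(no output)
```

View pics/both.png

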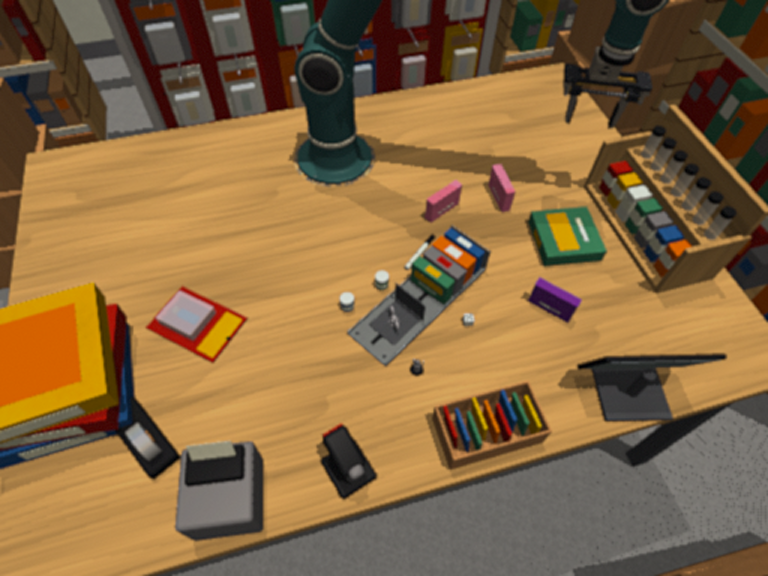

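View pics/sideb.png

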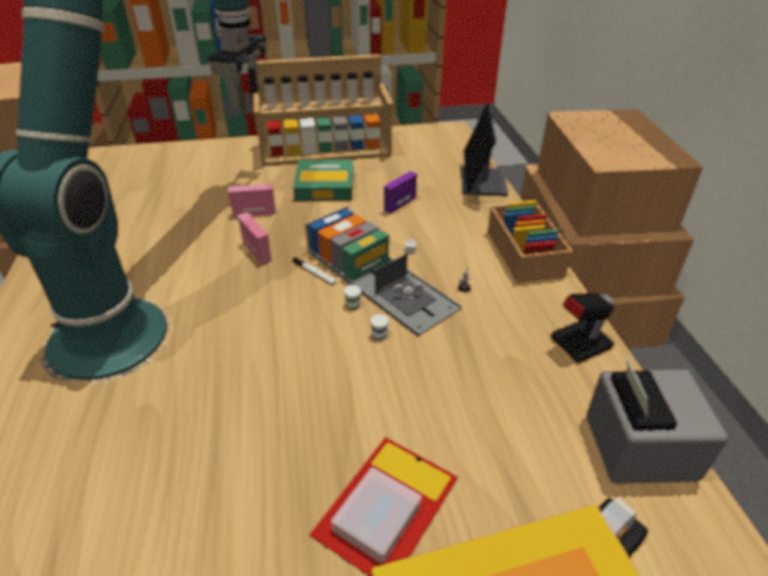

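The scene shows the tray running from pixel (385,345) to (465,245). The four real boxes are blue, orange, grey and green, and the pink and purple boxes are look-alikes. Pots stand on the tray's -x side, and the die and miniature on its +x side. Next I'll look from above with the wrist camera.

```bash
cat > h.py <<'E'
from station import *
import numpy as np, cv2
def rot(yaw):  # tool down, tool x at world angle yaw
    c,s=np.cos(yaw),np.sin(yaw); return np.array([[c,s,0],[s,-c,0],[0,0,-1.]])
def wcam():
    s=env.sense(); p,d=viewer.read_camera("wrist"); i=viewer.camera_info("wrist")
    T=np.eye(4);T[:3,:3]=s['tcp_rot'];T[:3,3]=s['ee_pos']; return p,d,i['intrinsics'],T@i['T_tool_cam']
def pts(d,K,T):
    v,u=np.mgrid[:d.shape[0],:d.shape[1]]
    P=np.stack([(u-K[0,2])/K[0,0]*d,-(v-K[1,2])/K[1,1]*d,-d],-1); return P@T[:3,:3].T+T[:3,3]
E
python3 - <<'E'
from h import *
effector.grasp(5)
env.reach([0.56,0.04,0.36],rot(np.radians(120)))
p,d,K,T=wcam(); np.savez("w1.npz",p=p,d=d,K=K,T=T)
cv2.imwrite("pics/w1.png",p[:,:,::-1]); s=env.sense()
print(s['t'],s['joint_positions'],s['wrist_force'],s['gripper_width'],viewer.camera_info("wrist"))
for n in ("tray","stop_plate","clamp","wing_tip","game0"):
    print(n,[(np.round(r['at'],3).tolist(),round(r['score'],2)) for r in tip_of("wrist",n)[:6]])
E
```

```text
4.5417 [-0.53836509  0.20331693  0.48362984  1.6632656  -0.09763464  1.29974235
  0.48892255] [ 0.97884508 -0.56083522  0.30600748] 0.0007767334954263815 {'intrinsics': array([[271.77413761,   0.        , 255.45622494],
       [  0.        , 271.77413761, 193.15242971],
       [  0.        ,   0.        ,   1.        ]]), 'T_tool_cam': array([[-7.39127640e-04,  9.61969139e-01,  2.73157151e-01,
         7.73523776e-02],
       [ 9.99999706e-01,  7.66792266e-04,  5.48009437e-06,
        -4.42666908e-06],
       [-2.04183109e-04,  2.73157075e-01, -9.61969423e-01,
        -1.69592959e-01],
       [ 0.00000000e+00,  0.00000000e+00,  0.00000000e+00,
         1.00000000e+00]])}
tray [([0.528, 0.084, 0.0], 0.8)]
stop_plate [([0.62, 0.174, 0.001], 0.36)]
clamp [([0.581, 0.007, 0.01], 0.46)]
wing_tip [([0.581, 0.011, 0.01], 0.74), ([0.61, 0.011, 0.033], 0.6)]
game0 [([0.639, 0.374, 0.003], 0.82), ([0.472, 0.186, 0.007], 0.68), ([0.512, 0.116, 0.009], 0.61), ([0.491, 0.152, 0.0], 0.56)]
```

View pics/w1.png

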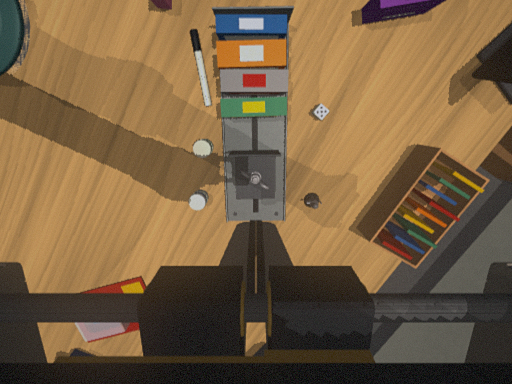

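The view from above shows the tray almost aligned with the image. The plate is at about (255,152), the nut at (255,179) and the box row at rows 15–115. I'll fit the poses from depth.

```bash
python3 - <<'E'
from h import *
w=np.load("w1.npz"); p,d,K,T=[w[k] for k in "pdKT"]; P=pts(d,K,T)
roi=np.zeros(d.shape,bool); roi[5:225,210:295]=1; roi&=d>0
Q=P[roi]; z=Q[:,2]; print("floor pct",np.percentile(z,[5,25,50,75]))
fl=np.zeros(d.shape,bool); fl[125:218,226:282]=1
# tray axis: from row of game tops
g=Q[(z>.07)&(z<.085)]; r=cv2.minAreaRect((g[:,:2]*1000).astype(np.float32)); print("games",len(g),r,g[:,2].mean())
# tray: elevated >3mm above table anywhere in roi
tr=P[120:224,215:292].reshape(-1,3); tr=tr[(tr[:,2]>.0035)]; print("trayfront",cv2.minAreaRect((tr[:,:2]*1000).astype(np.float32)))
m=np.zeros(d.shape,bool); m[140:162,220:290]=1
pl=P[m]; pl=pl[pl[:,2]>.05]; print("plate",len(pl),pl[:,2].max(),cv2.minAreaRect((pl[:,:2]*1000).astype(np.float32)))
n=P[166:196,236:280].reshape(-1,3); n=n[(n[:,2]>.018)&(n[:,2]<.05)]; print("nut",len(n),n.mean(0),n[:,2].max(),cv2.minAreaRect((n[:,:2]*1000).astype(np.float32)))
cv2.imwrite("pics/w1c.png",cv2.resize(p[95:225,205:305,::-1],(600,780)[:2] if 0 else (450,585),interpolation=cv2.INTER_CUBIC))
E
```

```text
floor pct [-0.0010489   0.00343956  0.00809813  0.07604537]
games 6272 ((496.5758972167969, 145.60630798339844), (119.04917907714844, 218.63525390625), 31.080860137939453) 0.07650374652281282
trayfront ((571.823486328125, 18.134559631347656), (119.96697235107422, 206.99478149414062), 30.7530517578125)
plate 171 0.5291496714557531 ((538.7374877929688, 58.0938835144043), (74.99250030517578, 75.80463409423828), 63.910972595214844)
nut 174 [0.57707428 0.00909746 0.03069731] 0.04179209876972023 ((577.4007568359375, 8.813709259033203), (16.822463989257812, 59.174583435058594), 76.00523376464844)
```

View pics/w1c.png

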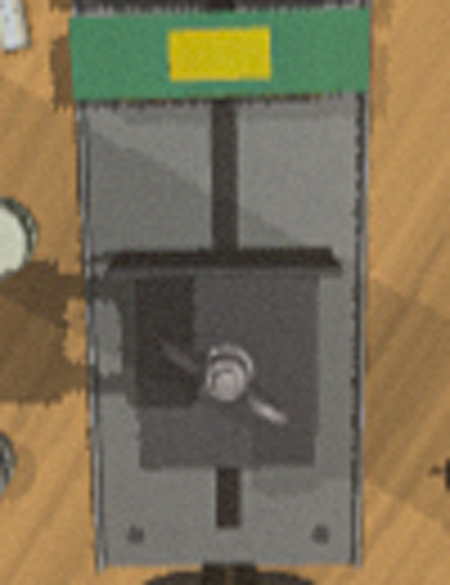

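Measured:
- **Tray:** centre about (0.5327, 0.0842), +y axis at 120.9°.
- **Nut:** at tray y ≈ -87 mm, so the stop is at q ≈ 0.026. Lateral offset is about 0.
- **Wings:** at about -35° in the tray frame, so about 325° of turn remains.

Now I'll push the stop.

```bash
cat >> h.py <<'E'
A=np.radians(30.9); EX=np.array([np.cos(A),np.sin(A)]); EY=np.array([-np.sin(A),np.cos(A)]); C=np.array([.5327,.0842])
def W(x,y,z): return np.r_[C+EX*x+EY*y,z]
def L(p): v=np.asarray(p)[:2]-C; return np.array([v@EX,v@EY])
def F(b=0):
    f=env.sense()['wrist_force']-b; return np.array([f[:2]@EX,f[:2]@EY,f[2]])
E
python3 - <<'E'
from h import *
R=rot(A+np.pi/2)
env.reach(W(0,-.062,.10),R); env.movel(W(0,-.062,.051),rate=.1); env.pause(.15)
b=env.sense()['wrist_force']; y=-.062
while y<.052:
    y+=.010 if y<.02 else (.004 if y<.036 else .0015)
    env.movel(W(0,y,.051),rate=.06); f=F(b); s=env.sense()
    print(round(y,4),L(s['ee_pos']).round(4),f.round(1),round(s['t'],1))
    if f[1]<-17: break
env.movel(W(0,y-.012,.051),rate=.1); env.movel(W(0,y-.025,.13),rate=.2)
env.movel(W(0,-.01,.25),rate=.3)
p,d,K,T=wcam(); np.savez("w2.npz",p=p,d=d,K=K,T=T); cv2.imwrite("pics/w2.png",p[:,:,::-1]); print(env.sense()['t'])
for n in ("clamp","wing_tip","stop_plate"): print(n,[(L(r['at']).round(4),np.round(r['at'][2],3),round(r['score'],2)) for r in tip_of("wrist",n)[:3]])
E
```

```text
-0.052 [ 0.0003 -0.0512] [0.8 0.6 0.4] 6.9
-0.042 [ 0.0001 -0.0416] [ 0.6 -0.8  0.4] 7.2
-0.032 [ 0.0001 -0.0316] [ 0.1 -0.7  1.8] 7.5
-0.022 [ 0.0001 -0.0215] [0.2 0.1 0.9] 7.9
-0.012 [ 0.0001 -0.0115] [0.4 0.  0.4] 8.2
-0.002 [ 0.     -0.0015] [ 0.6 -0.3  0.3] 8.5
0.008 [-0.      0.0085] [ 0.3 -1.4  0.7] 8.8
0.018 [-0.      0.0184] [ 1.6 -0.2  1. ] 9.1
0.028 [-0.      0.0281] [ 1.5 -2.8  1.4] 9.4
0.032 [-0.      0.0314] [-0.9 -4.6 -0.3] 9.7
0.036 [0.     0.0357] [ 0.  -4.5  0.1] 9.9
0.0375 [-0.     0.037] [ 1.2 -5.8 -0.2] 10.2
0.039 [-0.      0.0384] [ 0.2 -5.1 -0.6] 10.4
0.0405 [-0.      0.0398] [ 0.3 -4.8 -0.4] 10.7
0.042 [-0.      0.0413] [-0.2 -5.8 -0.1] 10.9
0.0435 [-0.      0.0428] [-0.2 -4.7 -0.6] 11.2
0.045 [-0.      0.0443] [-0.5 -6.1  0.1] 11.4
0.0465 [0.     0.0447] [ 0.4 -7.8 -1.7] 11.7
0.048 [0.     0.0447] [  0.2 -10.6  -2.2] 11.9
0.0495 [-0.      0.0447] [  1.5 -15.6  -3.3] 12.2
0.051 [0.     0.0448] [  0.  -17.8  -3.9] 12.4
13.8833
clamp [(array([0.0034, 0.0051]), np.float64(0.011), 0.66)]
wing_tip [(array([ 0.0287, -0.0107]), np.float64(0.033), 0.58)]
stop_plate [(array([-0.0014,  0.0557]), np.float64(0.056), 0.6)]
```

View pics/w2.png

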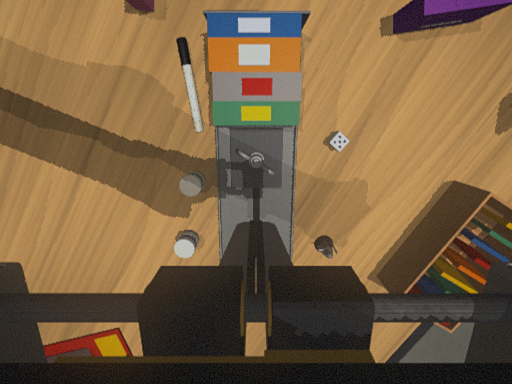

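The stop went solid at the predicted position (TCP y = 44.7 mm, expected 45). The picture shows the row closed up, with the nut at (256,160) and its wings at about -30°. Next is stroke 1, with the finger orbiting the nut axis.

```bash
cat >> h.py <<'E'
N=np.array([0,.005])
def pose(phi,z=.024,r=.024):
    a=np.radians(phi); return W(N[0]+r*np.cos(a),N[1]+r*np.sin(a),z),rot(A+np.pi+a)
def stroke(p0,p1,fmax,step=12,zin=.024):
    q,R=pose(p0,.11); env.reach(q,R); env.movel(pose(p0,.06)[0],rate=.12); env.movel(pose(p0,zin)[0],rate=.05); env.pause(.1)
    b=env.sense()['wrist_force']; phi=p0
    while phi>p1:
        phi=max(phi-step,p1); q,R=pose(phi,zin); env.movel(q,R,rate=.024*np.radians(step)/.26)
        s=env.sense(); f=F(b); a=np.radians(phi); ft=f[:2]@[-np.sin(a),np.cos(a)]; v=L(s['ee_pos'])-N
        print(phi,np.degrees(np.arctan2(v[1],v[0])).round(1),"f",f.round(1),"tang",round(ft,1),"t",round(s['t'],1))
        if ft>fmax or np.linalg.norm(f)>12: print("stop"); break
    return phi
def look(tag,y=-.05,z=.25):
    env.reach(W(0,y,z),rot(A+np.pi/2)); p,d,K,T=wcam(); cv2.imwrite(f"pics/{tag}.png",p[:,:,::-1])
    np.savez(tag+".npz",p=p,d=d,K=K,T=T)
    for n in ("clamp","wing_tip","stop_plate"): print(n,[(L(r['at']).round(4),np.round(r['at'][2],3),round(r['score'],2)) for r in tip_of("wrist",n)[:3]])
    P=pts(d,K,T); V=P[...,:2]-C; X=V@EX-N[0]; Y=V@EY-N[1]; m=(np.hypot(X,Y)<.036)&(P[...,2]>.018)&(P[...,2]<.05)&(d>0)
    print("nut",m.sum(),cv2.minAreaRect(np.c_[X[m],Y[m]].astype(np.float32)*1000)); xy=np.c_[X[m],Y[m]]
    print("centre",xy.mean(0).round(4),"axis deg",np.degrees(np.arctan2(*np.linalg.svd(xy-xy.mean(0))[2][0][::-1])),"t",env.sense()['t'])
E
python3 - <<'E'
from h import *
phi=stroke(15,-185,5)
env.movel(pose(phi+8)[0],rate=.03); env.movel(pose(phi+8,.08)[0],rate=.15)
look("w3")
E
```

```text
3 2.9 f [-1.5 -1.   0.1] tang -0.9 t 17.5
-9 -9.1 f [ 0.6 -0.2  0.5] tang -0.1 t 17.9
-21 -21.1 f [ 1.3 -1.4  1.5] tang -0.8 t 18.3
-33 -33.2 f [ 0.3 -1.9  1. ] tang -1.4 t 18.7
-45 -45.2 f [ 0.3 -2.2  1.7] tang -1.4 t 19.1
-57 -57.1 f [ 0.1 -3.1  0.7] tang -1.6 t 19.5
-69 -69.0 f [-0.5 -2.3  1. ] tang -1.3 t 19.9
-81 -81.0 f [ 0.1 -2.7  0.2] tang -0.3 t 20.4
-93 -93.0 f [-0.1 -2.6  0.2] tang 0.1 t 20.8
-105 -105.0 f [-0.3 -2.9  0.2] tang 0.5 t 21.2
-117 -117.0 f [ 0.  -2.7 -0.4] tang 1.2 t 21.6
-129 -129.0 f [ 0.1 -2.4  1.5] tang 1.6 t 22.0
-141 -141.0 f [-0.  -2.5 -0.2] tang 1.9 t 22.4
-153 -153.0 f [-1.  -2.3  0.4] tang 1.6 t 22.8
-165 -165.1 f [-1.8 -2.5  0.9] tang 2.0 t 23.2
-177 -177.1 f [-1.4 -2.9  0.2] tang 2.9 t 23.6
-185 174.9 f [-2.2 -1.3 -0.1] tang 1.5 t 23.9
clamp [(array([0.0024, 0.0057]), np.float64(0.01), 0.7)]
wing_tip [(array([-0.0002,  0.003 ]), np.float64(0.0), 0.75), (array([-0.0109,  0.0322]), np.float64(0.034), 0.54)]
stop_plate [(array([-0.0039,  0.0554]), np.float64(0.059), 0.76)]
nut 258 ((-0.7671365737915039, -0.2490386962890625), (17.139856338500977, 58.819278717041016), 46.5582275390625)
centre [-0.0005  0.0002] axis deg -55.857627364748836 t 26.0917
```

View pics/w3.png

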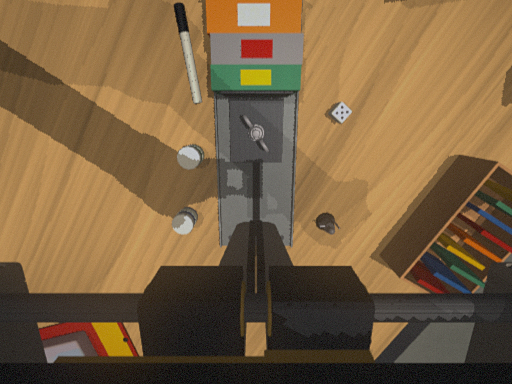

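The nut turned about 208° and its wings now sit at about -58° (upper lobe at (245,118), lower at (267,148)). The plate and row haven't moved. About 122° remains. Next is stroke 2, with fine force-checked steps at the end.

```bash
python3 - <<'E'
from h import *
phi=stroke(10,-98,5)
q0,_=pose(10); s=env.sense(); v=L(s['ee_pos'])
n=0; ref=[]
while phi>-150:
    phi-=3; q,R=pose(phi); env.movel(q,R,rate=.006); env.pause(.05)
    ff=[]
    for _ in range(3): ff.append(F()); env.pause(.02)
    f=np.mean(ff,0); a=np.radians(phi); ft=f[:2]@[-np.sin(a),np.cos(a)]; v=L(env.sense()['ee_pos'])-N
    print(phi,np.degrees(np.arctan2(v[1],v[0])).round(1),f.round(1),"tang",round(ft,1),round(np.hypot(*f[:2]),1),"t",round(env.sense()['t'],1))
    if np.hypot(*f[:2])>7.5: break
env.movel(pose(phi+10)[0],rate=.03); env.movel(pose(phi+10,.08)[0],rate=.15)
look("w4")
E
```

```text
-2 -1.7 f [ 0.3 -0.2  0.2] tang -0.2 t 29.4
-14 -12.7 f [ 0.2  1.2 -0.4] tang 1.2 t 29.8
-26 -25.4 f [ 1.5  2.2 -0.1] tang 2.6 t 30.2
-38 -37.8 f [ 0.7  1.5 -0.6] tang 1.6 t 30.6
-50 -49.9 f [ 0.1  0.8 -0.4] tang 0.6 t 31.1
-62 -61.9 f [ 0.3 -0.2 -0.5] tang 0.1 t 31.5
-74 -73.9 f [ 0.2 -1.7 -0.7] tang -0.2 t 31.9
-86 -85.9 f [ 0.3 -0.2 -0. ] tang 0.3 t 32.3
-98 -97.9 f [ 0.7 -0.7 -0.8] tang 0.8 t 32.7
-101 -100.9 [ 0.6 -0.9  0. ] tang 0.8 1.1 t 33.1
-104 -104.1 [ 0.7 -1.8  0.3] tang 1.1 1.9 t 33.6
-107 -107.0 [ 0.5 -1.9 -0.4] tang 1.0 1.9 t 34.1
-110 -110.0 [-0.3 -1.5 -0.8] tang 0.2 1.5 t 34.5
-113 -113.1 [ 0.6 -1.1 -0.6] tang 1.0 1.3 t 35.0
-116 -116.0 [ 0.6 -1.4 -0.3] tang 1.1 1.5 t 35.4
-119 -119.1 [-0.1 -1.1 -0.3] tang 0.4 1.1 t 35.9
-122 -122.0 [ 0.5 -0.5 -0.9] tang 0.7 0.7 t 36.4
-125 -125.1 [ 0.6 -1.1 -0.6] tang 1.1 1.3 t 36.8
-128 -128.1 [ 0.6 -1.2 -0.7] tang 1.2 1.4 t 37.3
-131 -130.5 [ 0.1 -2.6 -0.8] tang 1.8 2.6 t 37.7
-134 -132.3 [ 1.3 -5.3 -2.3] tang 4.6 5.5 t 38.2
-137 -133.8 [ 1.6 -6.8 -3.1] tang 6.1 7.0 t 38.6
-140 -135.4 [ 1.2 -8.7 -4.4] tang 7.4 8.8 t 39.1
clamp [(array([0.0016, 0.0044]), np.float64(0.008), 0.57)]
wing_tip [(array([0.0338, 0.0039]), np.float64(0.031), 0.46)]
stop_plate [(array([-0.002 ,  0.0575]), np.float64(0.058), 0.82)]
nut 268 ((-0.8428287506103516, -0.4560556411743164), (16.866600036621094, 60.23345184326172), 86.68710327148438)
centre [-0.0005  0.    ] axis deg -0.13350560935021144 t 40.85
```

View pics/w4.png

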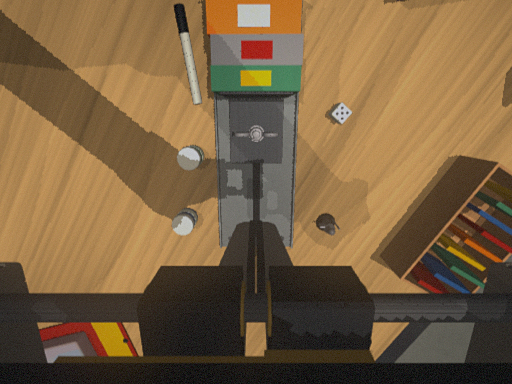

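The wings are square across the tray at (256,134), the nut reached its stop with the force rising, and the plate is still tight against the green box. The robot is clear, so I'm handing in.

```bash
python3 -c "
from station import *
print(workorder.finish_job())"
```

```text
the job is handed in; nothing more can be done
None
```

I handed in the job at about 41 s: the row is closed up against the end panel with the stop still against it, and the wing nut is finger-tight with its wings square across the tray; no verdict came back.

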